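# Hang the spice holder over the rail and load it

### The job

The white spice hanger is stored back to front in its grey box: lift it out, stand it upright on the bare worktop and let go, so that you can take it again across its top. Then turn it so that its pocket faces the robot and drape it over the wooden bar of the rail, seated right down with the bar between its two legs. Once it hangs there released, stand the slim spice jar upright on the floor of its pocket; leave the other jars, the tin and the bottle opener where they are.

Things in the scene. Friction and masses are not known exactly. Their poses are not given: they have to be found in the camera images.
- hanger: White rigid hanger, an upside-down U channel with an open pocket on one side; loose, 0.14 to 0.24 kg, stands on its own. Origin at foot level under the channel's middle; z up, y along the channel, pocket to -x. Channel 64 mm long (y), 90 high, 30 wide outside (x -15..15), 22 inside; legs 4 mm. Pocket x -15..-83, 64 mm in y, 40 high, walls 4 mm. Mass centre about 25 mm to the pocket's side.
- crown (a point): Middle of the hanger's top face, at (0, 0, 90) mm in its frame. The top is solid, 10 mm thick (z 80..90). Here the hanger can be gripped across its two ends (64 mm, along its y) or across the channel (30 mm, along its x), where fingers have 45 mm of depth above the pocket. The mouth below flares by 5 mm each side over the lowest 18 mm.
- pocket (a point): Centre of the pocket's inner floor, at (-52, 0, 4) mm in the hanger's frame; inside 54 mm in x (-79..-25), 56 mm in y, 36 mm deep. The inner wall next to the channel is a 10 mm pad.
- box: Grey open box fixed to the worktop; the hanger starts in it on its 5 mm floor, origin over origin, same axes, 2 to 3 mm play, pocket pointing away from the robot (within 0.3 rad). Outside x -91..28, y -40..40 mm; walls 5 mm thick, 105 high, but both end walls (at y -40 and 40) are cut down to 42 mm from x -36 to 23, so that there the hanger's ends can be gripped.
- rail: Rail stand fixed to the worktop, on the other side of the middle from the box. Origin on the worktop under the bar's middle; z up, y along the bar, -x its front, to the robot (within 0.3 rad). Steel cheeks at the bar's ends (y 54..60 and -54..-60 mm, x -20..20, up to z 145): too close for fingers at the hanger's ends. Wooden foot 12 mm high, x -50..40, y -75..75.
- bar_top (a point): Middle of the upper edge of the rail's flat wooden bar, 115 mm above the worktop. Bar 17 mm thick (x), 60 mm high (z 55..115), 108 mm long (y). When the hanger is seated its origin is 35 mm above the worktop; released, it leans by about 0.1 rad, its top towards the pocket's side.
- spice_jar: Slim round spice jar with a dark brown cap, 41 mm in diameter, 105 mm tall, 0.09 to 0.16 kg, the only slim jar. Starts upright in the middle, between box and rail. Origin at the centre of its underside, z up. Wall cabinets hang over the back of the worktop, 0.45 m up, from about x = 0.57 m on: keep the arm in front of them.
- honey: Bystander: round honey jar, 64 mm wide, 87 mm high, yellow lid. Origin under its centre.
- pale_jar: Bystander: wide round jar of pale paste, 76 mm wide, 94 mm high, yellow lid. Origin under its centre.
- tin: Bystander: flat tin, 75 mm wide, 58 mm high, behind the spice jar. Origin under its centre.
- bottle_opener: Bystander: bottle opener, 174 x 41 x 20 mm, lying on the near part of the worktop, its length along its x. Origin under its centre.
There are look-alikes about, which are no part of the job. Several things have the shape of the spice_jar; the one meant has the colours described above.

How it is judged (in metres and radians):
On the way, in this order (a step that is already met when the one before it is completed fails the run):
1. the hanger is lifted clear of its box (z of hanger in the frame of box above 0.1 m), for 0.1 s.
2. the hanger stands upright on the worktop beside the box, released (height (world z) of hanger below 0.004 m and angle between hanger's own z axis and vertical below 0.1 rad and horizontal distance between hanger and box above 0.12 m and linear speed of hanger below 0.03 m/s and contact force between the fingers and hanger below 0.3 N), for 0.2 s.
3. the hanger, still empty, hangs astride the bar, seated, pocket towards the robot, released (z of hanger in the frame of rail between 0.026 and 0.044 m and x of hanger in the frame of rail between -0.025 and 0.025 m and y of hanger in the frame of rail between -0.025 and 0.025 m and angle between hanger's own z axis and vertical below 0.3 rad and x of pocket in the frame of rail below -0.02 m and angle between the y axis of hanger and the y axis of rail, either way round below 0.2 rad and contact force between the fingers and hanger below 0.3 N and distance between spice_jar and pocket above 0.06 m), for 0.3 s.
At the end, for the whole second after the job is handed in: The hanger sits level (0.3 rad) astride the bar, seated within 9 mm, within 25 mm of its middle, parallel to it (0.2 rad), pocket towards the robot; the spice jar stands in the pocket, on its floor (10 mm), within 20 mm of its centre, tilted under 0.45 rad; both at rest (z of hanger in the frame of rail between 0.026 and 0.044 m and x of hanger in the frame of rail between -0.025 and 0.025 m and y of hanger in the frame of rail between -0.025 and 0.025 m and angle between hanger's own z axis and vertical below 0.3 rad and x of pocket in the frame of rail below -0.02 m and angle between the y axis of hanger and the y axis of rail, either way round below 0.2 rad and horizontal distance between spice_jar and pocket below 0.02 m and z of spice_jar in the frame of pocket between -0.005 and 0.01 m and angle between spice_jar's own z axis and vertical below 0.45 rad and contact force between hanger and rail above 0.5 N and linear speed of each of hanger, spice_jar below 0.03 m/s); the robot touches nothing.
It fails at once if the honey jar is moved by more than 30 mm (distance of honey from where it was at the start of the episode above 0.03 m).
It fails at once if the large pale jar is moved by more than 30 mm (distance of pale_jar from where it was at the start of the episode above 0.03 m).
It fails at once if the tin is moved by more than 30 mm (distance of tin from where it was at the start of the episode above 0.03 m).
It fails at once if the bottle opener is moved by more than 30 mm (distance of bottle_opener from where it was at the start of the episode above 0.03 m).
It also fails if it takes over 72 s, if anything falls off the work surface, if the arm or the gripper's body presses on something with over 40 N, if the wrist force passes 120 N, or if a joint passes its speed limit or range.

### The arm

A 6-joint arm with a two-finger parallel gripper is mounted at the origin on a cart in front of the work surface, level with it; the furniture and walls round the work are solid. World frame = base frame: x ahead of the robot, y to its left, z up, the work surface at z = 0. Lengths are in m, angles in degrees, forces in N, time in s.
With the tool pointing down it reaches from about 0.4 to 0.825 m from the base axis. Payload 7 kg.
Tool frame: the origin (TCP) lies on the centre line of the jaws, within the pads' length; the fingertips stand 8 mm ahead of it and the grasp point (between the pads) lies 11 mm behind it; z points along the fingers, y is the line along which they close (so a half turn about z gives the same grasp; the last joint's range is limited). The gripper opens to 88 mm and grips with 3 to 60 N. Pads are 19 mm wide; open, the fingers measure 130 mm over their backs; the gripper's body (78 mm by 193 mm) begins 47 mm behind the grasp point.
Start: joints at [-56.603, 20.546, 0.682, 0, -70.136, -16.507], TCP at [0.196, -0.646, 0.235] pointing down, gripper open.
Joint ranges: [-176.03, 176.03], [-82.01, 121.73], [-58.28, 71.71], [-173.87, 95.51], [-174.79, -0.11], [-173.66, 173.66]. Speed limits (degrees/s): [136.94, 136.94, 172.46, 180, 180, 180].

### API

Orientations are given as [roll, pitch, yaw] about the fixed x, y, z axes, in that order (R = Rz(yaw) Ry(pitch) Rx(roll)).
In Python, from plant import r gives the robot as it stands.
- The arm moves only by the tool carry_out, never from a script. Its argument "targets" is a list of rows, each a list of 6 numbers: the shift along the tool's x, y, z scaled (see below), then the turn, a rotation vector about the tool's x, y, z scaled (see below). A call has 1 to 5 rows; each row shifts and turns the commanded pose from where the row before left it, along the tool's axes as they then stand; what a row does not reach is not made up. The controller multiplies each number of a shift by 0.5 m and each number of a turn by 60 degrees. A row lasts 1/8 s, in which the tool goes at most 62.5 mm and 10.7 degrees, less where a joint would pass 70% of its speed; a pose out of reach is approached as far as the arm can. A call with a number of a shift or a turn outside -1 to 1 is refused whole. A call with a gripper value outside its range is refused whole. "hand" is the opening, from 0 (shut) to 1 (fully open), set as the call begins (left out, the last holds). The fingers move at their own pace and stop on an object; "squeeze" is the grip in N (left out, the last holds). Time passes only in rows, so rows that do not move let the fingers close. It gives the time, the measured TCP pose, the force, the opening and the grip force at its end, in the units of the state.
- r.get_state(): the state, without advancing time (a new reading comes with each control period).
- r.capture(name): name is "scene" or "top" or "wrist"; returns the picture (384x512x3 uint8, red, green, blue); there is no depth.
- r.camera_info(name): a dict with "K" (3x3 intrinsics, pixels), "eye" and "attitude" of the camera in the world. Camera axes: x right, y down, z forward; pixel columns grow to the right and rows downward; lengths in m; the calibration is good to about 2 mm. A picture is of the moment at which its call begins: read the wrist's pose just before it. camera_info takes no time and is no camera call; for the wrist camera it gives the pose at the moment of the call.
- r.close_job(): hands the job in; it is judged then, once.
The state is a dict: "time_s": time; "joints": joint angles; "qd": joint speeds; "joint_torque": joint torques, N m; "tcp_pos": TCP position; "eef_rot": TCP orientation; "contact_force": force on the tool from outside, world axes, zero at the start; "moment": the same for the moment, N m; "gripper_width": finger opening in m; "gripper_force": force on a finger pad.
Only numpy, scipy, OpenCV 4.12 (cv2) and the standard library are available. Lean on these libraries where they do the work, as an engineer would, in place of code of your own. Each camera call takes 0.05 s, during which the arm holds its last target. There are 200 camera calls.

## Working session

There is one attempt and no reset: what is moved stays moved. The work goes in short steps, Python scripts to look and compute and a tool call to move; the robot and the scene stay as the last step left them, time stands still between calls to the robot, and variables do not carry over. Pictures are saved under pics/ and viewed, at most 10 in all, crops included, and the job is handed in when it is done.

Besides the shell and the picture viewer there is one more tool, called by a JSON object that holds its "fn" and its "kwargs". carry_out: Moves the arm, as the interface text tells. Its arguments: {"type":"object","properties":{"targets":{"type":"array","items":{"type":"array","items":{"type":"number","minimum":-1,"maximum":1}}},"hand":{"type":"number"},"squeeze":{"type":"number"}},"required":["targets"]}

```bash
ls; mkdir -p pics; python3 - <<'E'
from plant import r
import cv2
s=r.get_state();print(s)
for n in("scene","top"):
    im=r.capture(n);cv2.imwrite(f"pics/{n}0.png",im[:,:,::-1]);print(n,r.camera_info(n))
print(r.camera_info("wrist"))
E
```

```text
pics
{'time_s': 0.0, 'joints': array([-5.66027663e+01,  2.05895328e+01,  6.34132848e-01, -1.88774652e-02,
       -7.01368456e+01, -1.65083484e+01]), 'qd': array([-0.07436122, -0.02602489, -0.08726607, -0.05518449,  0.0610215 ,
        0.05731802]), 'joint_torque': array([ 1.61805350e-03, -5.82719851e+01,  2.93057960e+01,  6.99688330e+00,
        6.78254830e-03, -1.68765077e-04]), 'tcp_pos': array([ 0.19594354, -0.64543511,  0.2336508 ]), 'eef_rot': array([ 1.79906514e+02, -9.19970796e-03, -1.63117536e+02]), 'contact_force': array([-0.04268974,  0.30342939,  0.03894855]), 'moment': array([-0.0012072 ,  0.03467856,  0.01320165]), 'gripper_force': 0.0, 'gripper_width': 0.08763790978084572}
scene {'K': array([[449.47829342,   0.        , 242.47158728],
       [  0.        , 449.47829342, 183.54010241],
       [  0.        ,   0.        ,   1.        ]]), 'eye': array([-0.08636143,  0.59731109,  0.70589437]), 'attitude': array([-1.25294703e+02, -1.33773328e-01, -1.35618444e+02])}
top {'K': array([[392.09281252,   0.        , 244.47028411],
       [  0.        , 392.09281252, 193.77027323],
       [  0.        ,   0.        ,   1.        ]]), 'eye': array([0.34712697, 0.01034725, 1.12901572]), 'attitude': array([-171.94404071,   -0.72221468,  -91.08008742])}
{'K': array([[341.73111623,   0.        , 254.07902054],
       [  0.        , 341.73111623, 191.0489286 ],
       [  0.        ,   0.        ,   1.        ]]), 'eye': array([ 0.11925795, -0.66994201,  0.38308766]), 'attitude': array([ 1.62964670e+02, -1.16060871e-01,  1.06812332e+02])}
```

View pics/scene0.png

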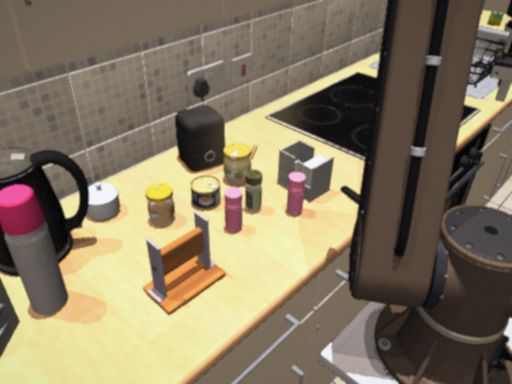

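View pics/top0.png

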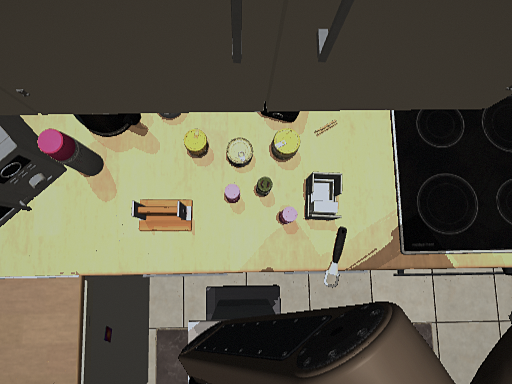

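Candidates for the spice jar: a dark-capped one at top (264,186), and two pink ones at (232,193) and (289,215). I choose the dark one and check it in a close crop.

```bash
cat >h.py <<'E'
import numpy as np,cv2
from scipy.spatial.transform import Rotation as R
from plant import r
def cam(n):
    c=r.camera_info(n);return c["K"],np.array(c["eye"]),R.from_euler("xyz",c["attitude"],degrees=True).as_matrix()
def ray(n,u,v,z,c=None):
    K,e,M=c or cam(n);d=M@np.linalg.solve(K,[u,v,1.]);return e+d*(z-e[2])/d[2]
def proj(n,P,c=None):
    K,e,M=c or cam(n);q=(np.atleast_2d(P)-e)@M@K.T;return q[:,:2]/q[:,2:]
E
python3 - <<'E'
from h import *
for n,u,v,z in [("top",264,183,.105),("scene",254,176,.105),("top",163,208,.115),("top",240,148,.058),("scene",206,182,.058),("top",323,190,.09)]: print(n,u,v,ray(n,u,v,z).round(3))
a=cv2.imread("pics/top0.png")[130:245,125:350]
b=cv2.imread("pics/scene0.png")[135:315,140:340]
a=cv2.resize(a,None,fx=3.5,fy=3.5,interpolation=cv2.INTER_CUBIC)
cv2.imwrite("pics/topc.png",a)
cv2.imwrite("pics/scec.png",cv2.resize(b,None,fx=3.3,fy=3.3,interpolation=cv2.INTER_CUBIC))
E
```

```text
top 264 183 [ 0.52  -0.058  0.105]
scene 254 176 [ 0.509 -0.052  0.105]
top 163 208 [0.457 0.207 0.115]
top 240 148 [0.628 0.004 0.058]
scene 206 182 [0.622 0.002 0.058]
top 323 190 [ 0.501 -0.217  0.09 ]
```

View pics/topc.png

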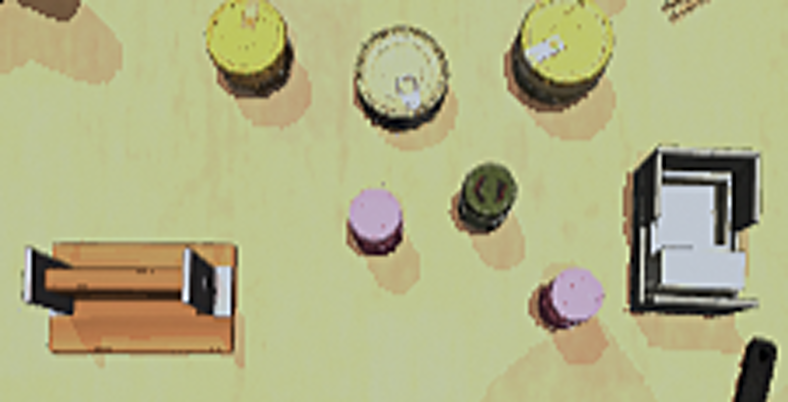

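View pics/scec.png

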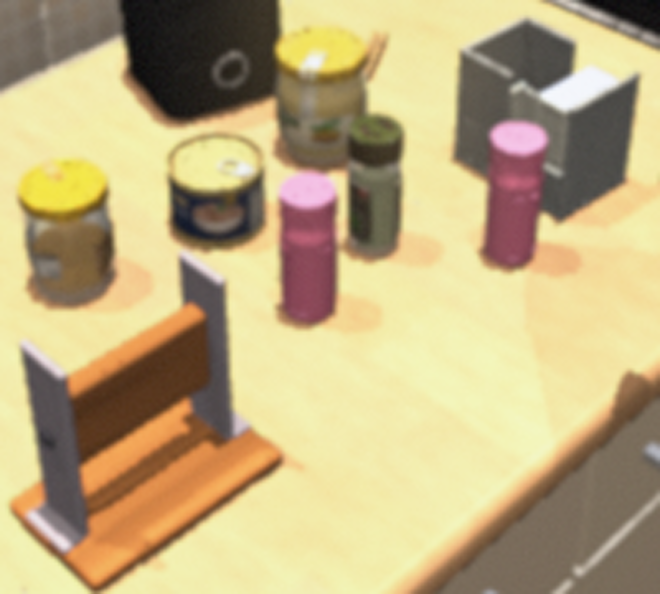

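The chosen jar is the one with the dark cap at crop (490,190), i.e. top (265,184); the other two are pink all over. Next I measure the corners.

```bash
python3 - <<'E'
from h import *
c=cam("top"); s=cam("scene")
T=lambda u,v,z: ray("top",u/3.5+125-.36,v/3.5+130-.36,z,c).round(4)
S=lambda u,v,z: ray("scene",u/3.3+140-.35,v/3.3+135-.35,z,s).round(4)
for n,p,z in [("farL",(657,147),.105),("farR",(762,155),.105)]+[("han",q,.095) for q in [(662,246),(745,250),(742,290),(660,287)]]+[("foot",q,.012) for q in [(52,243),(237,243),(235,351),(50,351)]]+[("bar",q,.115) for q in [(45,268),(185,267),(45,292),(185,292)]]+[("cheekL",q,.145) for q in [(27,247),(30,302),(188,250),(185,300)]]+[("pink",(376,213),.105),("pink2",(577,293),.105),("jar",(490,188),.105),("tin",(403,70),.058),("honey",(247,38),.087),("pale",(566,40),.094),("opener",(757,350),.02)]: print(n,T(*p,z))
print("scene")
for n,p,z in [("hanR",(601,68),.095),("foot",(282,452),.012),("foot",(98,578),.012),("jar",(376,133),.105),("pink",(307,188),.105),("pink2",(519,137),.105),("cheekR",(181,255),.145),("cheekRn",(224,285),.145),("cheekLf",(23,347),.145),("cheekLn",(65,378),.145)]: print(n,S(*p,z))
E
```

```text
farL [ 0.5483 -0.1873  0.105 ]
farR [ 0.5408 -0.2672  0.105 ]
han [ 0.4735 -0.1898  0.095 ]
han [ 0.4693 -0.2529  0.095 ]
han [ 0.4389 -0.2491  0.095 ]
han [ 0.4422 -0.1869  0.095 ]
foot [0.4948 0.294  0.012 ]
foot [0.4922 0.143  0.012 ]
foot [0.404  0.1446 0.012 ]
foot [0.4067 0.294  0.012 ]
bar [0.4626 0.2727 0.115 ]
bar [0.4615 0.1693 0.115 ]
bar [0.4447 0.2723 0.115 ]
bar [0.4429 0.1692 0.115 ]
cheekL [0.4746 0.2781 0.145 ]
cheekL [0.4349 0.2751 0.145 ]
cheekL [0.4704 0.1625 0.145 ]
cheekL [0.4343 0.1644 0.145 ]
pink [0.5011 0.0273 0.105 ]
pink2 [ 0.4379 -0.1224  0.105 ]
jar [ 0.5188 -0.0593  0.105 ]
tin [0.6236 0.0048 0.058 ]
honey [0.6436 0.1263 0.087 ]
pale [ 0.6363 -0.1222  0.094 ]
opener [ 0.3967 -0.2775  0.02  ]
scene
hanR [ 0.4587 -0.2546  0.095 ]
foot [0.4009 0.1491 0.012 ]
foot [0.4054 0.2923 0.012 ]
jar [ 0.5122 -0.0542  0.105 ]
pink [0.5    0.0277 0.105 ]
pink2 [ 0.4356 -0.1225  0.105 ]
cheekR [0.4665 0.1664 0.145 ]
cheekRn [0.4273 0.167  0.145 ]
cheekLf [0.4672 0.2811 0.145 ]
cheekLn [0.4306 0.2798 0.145 ]
```

The spice jar is at about (0.516,-0.057), the hanger at (0.456,-0.220) with yaw about 176°, and the rail at (0.453,0.221) with yaw about -1°. The 63 x 30 mm hanger top and the 103 mm bar agree with the sizes given. Next I write a move helper.

```bash
cat >>h.py <<'E'
def rows(pts,p0=None,e0=None):
    """waypoints (x,y,z,yaw[,n]) tool down -> tool rows of 1/8 s"""
    s=r.get_state();p=np.array(s["tcp_pos"] if p0 is None else p0);q=R.from_euler("xyz",s["eef_rot"] if e0 is None else e0,degrees=True)
    out=[]
    for w in pts:
        t=np.array(w[:3]);g=R.from_euler("xyz",[180,0,w[3]],degrees=True)
        rv=(q.inv()*g).as_rotvec(degrees=True)
        n=int(w[4]) if len(w)>4 else max(1,int(np.ceil(max(np.linalg.norm(t-p)/.058,np.linalg.norm(rv)/10))))
        for i in range(n):
            d=q.inv().apply((t-p)/n);out.append(np.r_[d/.5,rv/n/60]);q=q*R.from_rotvec(rv/n,degrees=True)
        p=t
    for k in range(0,len(out),5): print(np.array(out[k:k+5]).round(3).tolist())
E
python3 -c "
from h import *
rows([(.456,-.220,.2,175.5,10)])"
```

```text
[[-0.074, 0.066, 0.007, 0.0, -0.0, 0.036], [-0.072, 0.069, 0.007, 0.0, -0.0, 0.036], [-0.069, 0.072, 0.007, 0.0, -0.0, 0.036], [-0.067, 0.074, 0.007, 0.0, -0.0, 0.036], [-0.064, 0.077, 0.007, 0.0, -0.0, 0.036]]
[[-0.061, 0.079, 0.007, 0.0, -0.0, 0.036], [-0.058, 0.081, 0.007, 0.0, -0.0, 0.036], [-0.055, 0.083, 0.007, 0.0, -0.0, 0.036], [-0.052, 0.085, 0.007, 0.0, -0.0, 0.036], [-0.048, 0.087, 0.007, 0.0, -0.0, 0.036]]
```

{"fn": "carry_out", "kwargs": {"targets": [[-0.074,0.066,0.007,0,0,0.036],[-0.072,0.069,0.007,0,0,0.036],[-0.069,0.072,0.007,0,0,0.036],[-0.067,0.074,0.007,0,0,0.036],[-0.064,0.077,0.007,0,0,0.036]], "hand": 1}}

```text
time_s: 0.72
tcp_pos: [0.3267, -0.4317, 0.2167]
eef_rot: [180.0, -0.0, -174.0]
contact_force: [1.1, -0.3, 0.2]
gripper_width: 0.0874
gripper_force: 0.0
```

{"fn": "carry_out", "kwargs": {"targets": [[-0.061,0.079,0.007,0,0,0.036],[-0.058,0.081,0.007,0,0,0.036],[-0.055,0.083,0.007,0,0,0.036],[-0.052,0.085,0.007,0,0,0.036],[-0.048,0.087,0.007,0,0,0.036]]}}

```text
time_s: 1.35
tcp_pos: [0.4574, -0.2197, 0.1994]
eef_rot: [180.0, -0.0, 175.2]
contact_force: [0.9, -1.8, -0.7]
gripper_width: 0.0876
gripper_force: 0.0
```

```bash
python3 - <<'E'
from h import *
s=r.get_state();print(s["time_s"],s["tcp_pos"],s["eef_rot"],s["contact_force"])
c=cam("wrist");im=r.capture("wrist");cv2.imwrite("pics/w1.png",cv2.resize(im[:,:,::-1],None,fx=1.5,fy=1.5));cv2.imwrite("pics/w1raw.png",im[:,:,::-1])
np.savez("c1.npz",K=c[0],e=c[1],M=c[2])
E
```

```text
1.35 [ 0.45736577 -0.21972063  0.19937767] [ 1.79996186e+02 -5.49324248e-03  1.75224512e+02] [ 0.85022323 -1.77622975 -0.6706065 ]
```

View pics/w1.png

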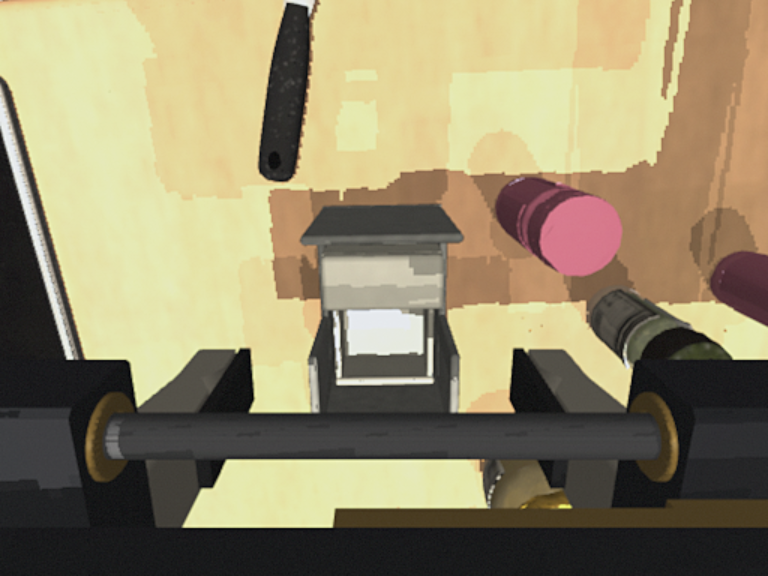

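The hanger's top shows at (322..445, 255..308) in the 1.5x picture, lying square in the image; I measure it.

```bash
python3 - <<'E'
from h import *
d=np.load("c1.npz");c=(d["K"],d["e"],d["M"])
W=lambda u,v,z: ray("",(u-.25)/1.5,(v-.25)/1.5,z,c).round(4)
P=[W(*q,.095) for q in[(323,255),(445,254),(445,308),(322,308)]];print(P,np.mean(P,0))
print(W(303,240,.105),W(463,238,.105),W(316,205,.105),W(446,205,.105))
rows([(.457,-.220,.064,175.5,3)])
E
```

```text
[array([ 0.4355, -0.2488,  0.095 ]), array([ 0.4403, -0.187 ,  0.095 ]), array([ 0.4693, -0.1884,  0.095 ]), array([ 0.4638, -0.2527,  0.095 ])] [ 0.452225 -0.219225  0.095   ]
[ 0.425  -0.2562  0.105 ] [ 0.4306 -0.1791  0.105 ] [ 0.4088 -0.2479  0.105 ] [ 0.414  -0.1865  0.105 ]
[[0.002, -0.003, 0.09, 0.0, 0.0, -0.002], [0.002, -0.002, 0.09, 0.0, 0.0, -0.002], [0.002, -0.002, 0.09, 0.0, 0.0, -0.002]]
```

{"fn": "carry_out", "kwargs": {"targets": [[0.002,0,0.09,0,0,0],[0.002,0,0.09,0,0,0],[0,0,0.06,0,0,0],[0,0,0.03,0,0,0],[0,0,0,0,0,0]]}}

```text
time_s: 2.02
tcp_pos: [0.4545, -0.2212, 0.064]
eef_rot: [-180.0, -0.1, 175.3]
contact_force: [-0.3, 0.5, 0.2]
gripper_width: 0.0875
gripper_force: 0.0
```

{"fn": "carry_out", "kwargs": {"targets": [[0,0,0,0,0,0],[0,0,0,0,0,0],[0,0,0,0,0,0],[0,0,0,0,0,0],[0,0,0,0,0,0]], "hand": 0, "squeeze": 40}}

```text
time_s: 2.65
tcp_pos: [0.4553, -0.2212, 0.0653]
eef_rot: [-180.0, 0.1, 175.3]
contact_force: [-1.1, 2.1, 5.9]
gripper_width: 0.0637
gripper_force: 39.8
```

{"fn": "carry_out", "kwargs": {"targets": [[0,0,-0.03,0,0,0],[0,0,-0.07,0,0,0],[0,0,-0.1,0,0,0],[0,0,-0.1,0,0,0],[0,0,-0.04,0,0,0]]}}

```text
time_s: 3.28
tcp_pos: [0.4558, -0.2214, 0.2388]
eef_rot: [-180.0, 0.3, 175.3]
contact_force: [0.7, -0.2, -1.8]
gripper_width: 0.0633
gripper_force: 39.8
```

```bash
python3 - <<'E'
from h import *
s=r.get_state();print(s["tcp_pos"],s["gripper_width"],s["contact_force"],s["moment"],s["joints"])
p=s["tcp_pos"]
rows([(.44,-.08,p[2],265,10),(.42,.06,p[2],359.5,10)])
E
```

```text
[ 0.45581437 -0.22143838  0.2387713 ] 0.06329052846410806 [ 0.66018881 -0.22125939 -1.83748049] [ 0.01720822 -0.02635268 -0.02039813] [-3.64304513e+00  4.20868071e+00 -1.99979318e+01  3.88614179e-02
 -6.54957549e+01 -9.10711303e+01]
[[0.005, 0.028, -0.0, -0.0, 0.0, -0.149], [0.001, 0.028, -0.0, -0.0, 0.0, -0.149], [-0.003, 0.028, -0.0, -0.0, 0.0, -0.149], [-0.008, 0.027, -0.0, -0.0, 0.0, -0.149], [-0.012, 0.026, 0.0, -0.0, 0.0, -0.149]]
[[-0.016, 0.024, 0.0, -0.0, 0.0, -0.149], [-0.019, 0.021, 0.0, -0.0, 0.0, -0.149], [-0.022, 0.018, 0.0, -0.0, 0.0, -0.149], [-0.025, 0.014, 0.0, -0.0, 0.0, -0.149], [-0.027, 0.01, 0.0, -0.0, 0.0, -0.149]]
[[-0.028, 0.006, 0.0, -0.0, 0.0, -0.158], [-0.028, 0.002, 0.0, -0.0, 0.0, -0.158], [-0.028, -0.003, -0.0, -0.0, 0.0, -0.158], [-0.027, -0.007, -0.0, -0.0, 0.0, -0.158], [-0.026, -0.012, -0.0, -0.0, 0.0, -0.158]]
[[-0.023, -0.016, -0.0, -0.0, 0.0, -0.158], [-0.02, -0.019, -0.0, -0.0, 0.0, -0.158], [-0.017, -0.023, -0.0, -0.0, 0.0, -0.158], [-0.013, -0.025, -0.0, -0.0, 0.0, -0.158], [-0.009, -0.027, -0.0, -0.0, 0.0, -0.158]]
```

{"fn": "carry_out", "kwargs": {"targets": [[0.005,0.028,0,0,0,-0.149],[0.001,0.028,0,0,0,-0.149],[-0.003,0.028,0,0,0,-0.149],[-0.008,0.027,0,0,0,-0.149],[-0.012,0.026,0,0,0,-0.149]]}}

```text
time_s: 3.9
tcp_pos: [0.4469, -0.1504, 0.2353]
eef_rot: [-180.0, 0.0, -139.7]
contact_force: [-0.2, 0.0, -1.5]
gripper_width: 0.0634
gripper_force: 39.8
```

{"fn": "carry_out", "kwargs": {"targets": [[-0.016,0.024,0,0,0,-0.149],[-0.019,0.021,0,0,0,-0.149],[-0.022,0.018,0,0,0,-0.149],[-0.025,0.014,0,0,0,-0.149],[-0.027,0.01,0,0,0,-0.149]]}}

```text
time_s: 4.53
tcp_pos: [0.4389, -0.0794, 0.2353]
eef_rot: [-180.0, 0.0, -95.0]
contact_force: [0.2, -0.2, -2.1]
gripper_width: 0.0635
gripper_force: 39.8
```

{"fn": "carry_out", "kwargs": {"targets": [[-0.028,0.006,0,0,0,-0.158],[-0.028,0.002,0,0,0,-0.158],[-0.028,-0.003,0,0,0,-0.158],[-0.027,-0.007,0,0,0,-0.158],[-0.026,-0.012,0,0,0,-0.158]]}}

```text
time_s: 5.15
tcp_pos: [0.4293, -0.0094, 0.2353]
eef_rot: [-180.0, -0.0, -47.6]
contact_force: [-0.7, 0.6, -0.9]
gripper_width: 0.0632
gripper_force: 39.8
```

{"fn": "carry_out", "kwargs": {"targets": [[-0.023,-0.016,0,0,0,-0.158],[-0.02,-0.019,0,0,0,-0.158],[-0.017,-0.023,0,0,0,-0.158],[-0.013,-0.025,0,0,0,-0.158],[-0.009,-0.027,0,0,0,-0.158]]}}

```text
time_s: 5.78
tcp_pos: [0.4197, 0.0603, 0.2353]
eef_rot: [-180.0, -0.0, -0.2]
contact_force: [0.3, 0.2, -1.7]
gripper_width: 0.0639
gripper_force: 39.8
```

```bash
python3 - <<'E'
from h import *
s=r.get_state();print(s["tcp_pos"],s["eef_rot"],s["gripper_width"],s["contact_force"],s["joints"])
im=r.capture("scene");cv2.imwrite("pics/s2.png",cv2.resize(im[80:330,100:420,::-1],None,fx=2.4,fy=2.4))
rows([(.42,.06,.085,0,4)])
E
```

```text
[0.41972152 0.06031145 0.23529571] [-1.79977882e+02 -2.40139315e-02 -2.01776867e-01] 0.0638525088940317 [ 0.26018927  0.20308799 -1.69909474] [ 3.50658525e+01 -4.12799589e+00 -2.87960895e+01 -4.61560815e-03
 -6.52995289e+01  5.47343028e+01]
[[0.0, 0.001, 0.075, -0.0, -0.0, 0.001], [0.0, 0.001, 0.075, -0.0, -0.0, 0.001], [0.0, 0.001, 0.075, -0.0, -0.0, 0.001], [0.0, 0.001, 0.075, -0.0, -0.0, 0.001]]
```

View pics/s2.png

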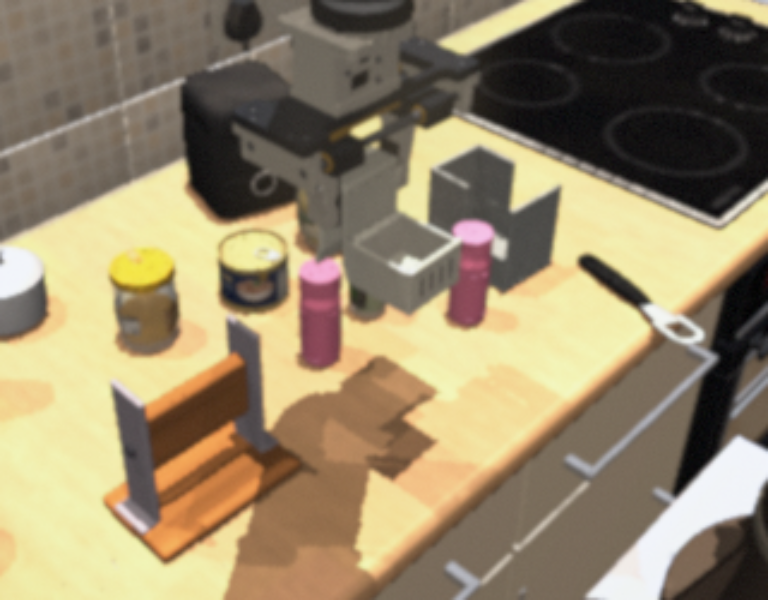

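The hanger is held with its pocket facing the robot; its pocket shows at (400,260). The spot underneath is clear, so I lower it.

{"fn": "carry_out", "kwargs": {"targets": [[0,0,0.09,0,0,0],[0,0,0.1,0,0,0],[0,0,0.09,0,0,0],[0,0,0.04,0,0,0],[0,0,0.016,0,0,0]]}}

```text
time_s: 6.45
tcp_pos: [0.4196, 0.0596, 0.066]
eef_rot: [179.9, 0.1, -0.6]
contact_force: [0.2, 0.9, -0.9]
gripper_width: 0.0633
gripper_force: 42.0
```

{"fn": "carry_out", "kwargs": {"targets": [[0,0,0.003,0,0,0],[0,0,0.003,0,0,0],[0,0,0.003,0,0,0],[0,0,0.003,0,0,0],[0,0,0,0,0,0]]}}

```text
time_s: 7.08
tcp_pos: [0.4201, 0.0601, 0.0606]
eef_rot: [-180.0, -0.0, -0.5]
contact_force: [-0.6, -1.0, -2.0]
gripper_width: 0.0634
gripper_force: 42.0
```

{"fn": "carry_out", "kwargs": {"targets": [[0,0,0.002,0,0,0],[0,0,0.002,0,0,0],[0,0,0,0,0,0]]}}

```text
time_s: 7.45
tcp_pos: [0.421, 0.0602, 0.06]
eef_rot: [180.0, -0.1, -0.5]
contact_force: [-4.0, -2.6, 18.5]
gripper_width: 0.064
gripper_force: 40.7
```

{"fn": "carry_out", "kwargs": {"targets": [[0,0,-0.001,0,0,0],[0,0,0,0,0,0],[0,0,0,0,0,0],[0,0,0,0,0,0],[0,0,0,0,0,0]], "hand": 1}}

```text
time_s: 8.07
tcp_pos: [0.42, 0.06, 0.059]
eef_rot: [180.0, 0.0, -0.5]
contact_force: [0.1, 0.1, -0.0]
gripper_width: 0.0877
gripper_force: 0.0
```

{"fn": "carry_out", "kwargs": {"targets": [[0,0,-0.03,0,0,0],[0,0,-0.07,0,0,0],[0,0,-0.1,0,0,0],[0,0,-0.08,0,0,0],[0,0,0,0,0,0]]}}

```text
time_s: 8.7
tcp_pos: [0.4218, 0.0609, 0.2021]
eef_rot: [-179.8, -0.3, -0.5]
contact_force: [-0.5, 0.7, -0.3]
gripper_width: 0.0877
gripper_force: 0.0
```

```bash
python3 - <<'E'
from h import *
s=r.get_state();print(s["tcp_pos"],s["eef_rot"],s["gripper_width"],s["contact_force"],s["joints"])
c=cam("wrist");im=r.capture("wrist");cv2.imwrite("pics/w3.png",cv2.resize(im[:,:,::-1],None,fx=1.5,fy=1.5))
np.savez("c3.npz",K=c[0],e=c[1],M=c[2])
E
```

```text
[0.42177716 0.06094925 0.20209873] [-179.81722224   -0.32229586   -0.48307398] 0.08774189275177448 [-0.46338881  0.68641554 -0.34642908] [ 3.50079126e+01 -2.45484800e+00 -3.18919644e+01  4.41345626e-02
 -6.01943595e+01  5.44877132e+01]
```

View pics/w3.png

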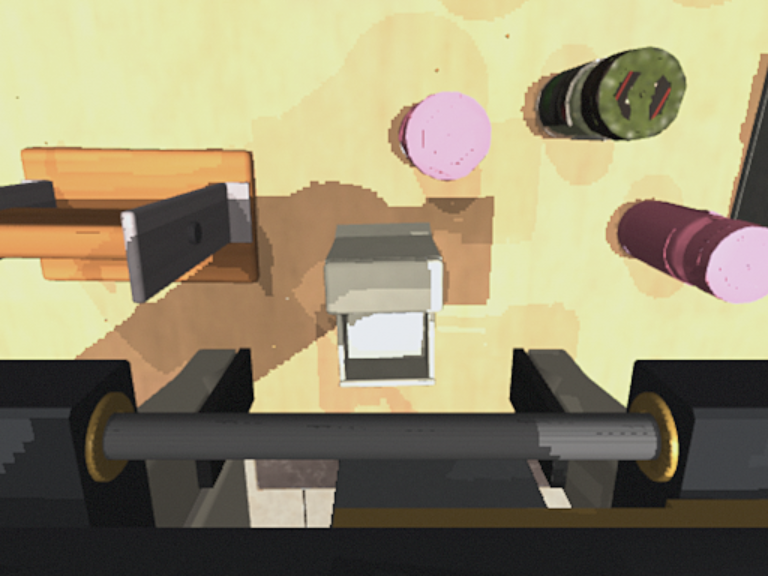

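The hanger stands upright, its top at (326..442, 260..310); the jar's dark cap is at (643,93).

```bash
python3 - <<'E'
from h import *
d=np.load("c3.npz");c=(d["K"],d["e"],d["M"])
W=lambda u,v,z: ray("",(u-.25)/1.5,(v-.25)/1.5,z,c).round(4)
P=[W(*q,.09) for q in[(327,260),(442,260),(443,310),(326,311)]];print(P,np.mean(P,0))
print("jar",W(643,93,.105),"pink",W(448,136,.105))
print("cheek",W(123,213,.145),W(136,213,.145),W(134,300,.145),W(145,299,.145))
print("foot",W(252,150,.012),W(258,280,.012))
E
```

```text
[array([0.4359, 0.0888, 0.09  ]), array([0.4354, 0.0284, 0.09  ]), array([0.4076, 0.0272, 0.09  ]), array([0.4076, 0.0905, 0.09  ])] [0.421625 0.058725 0.09    ]
jar [ 0.5157 -0.0586  0.105 ] pink [0.4979 0.0288 0.105 ]
cheek [0.4695 0.1642 0.145 ] [0.4695 0.159  0.145 ] [0.4325 0.1653 0.145 ] [0.4329 0.1605 0.145 ]
foot [0.49  0.143 0.012] [0.4033 0.146  0.012 ]
```

```bash
python3 - <<'E'
from h import *
rows([(.421,.0595,.19,-45,5),(.421,.0595,.16,-90.5,5),(.421,.0595,.061,-90.5,3)])
E
```

```text
[[0.0, 0.0, 0.004, -0.001, -0.0, 0.148], [0.0, 0.0, 0.004, -0.001, -0.0, 0.148], [0.0, 0.0, 0.004, -0.001, -0.0, 0.148], [0.0, 0.0, 0.004, -0.001, -0.0, 0.148], [0.0, 0.0, 0.004, -0.001, -0.0, 0.148]]
[[-0.0, -0.0, 0.012, 0.0, -0.0, 0.152], [-0.0, -0.0, 0.012, 0.0, -0.0, 0.152], [-0.0, -0.0, 0.012, 0.0, -0.0, 0.152], [-0.0, -0.0, 0.012, 0.0, -0.0, 0.152], [-0.0, -0.0, 0.012, 0.0, -0.0, 0.152]]
[[-0.0, -0.0, 0.066, -0.0, 0.0, -0.0], [-0.0, -0.0, 0.066, -0.0, 0.0, -0.0], [0.0, -0.0, 0.066, -0.0, 0.0, -0.0]]
```

{"fn": "carry_out", "kwargs": {"targets": [[0,0,0.004,0,0,0.148],[0,0,0.004,0,0,0.148],[0,0,0.004,0,0,0.148],[0,0,0.004,0,0,0.148],[0,0,0.004,0,0,0.148]], "hand": 0.8}}

```text
time_s: 9.38
tcp_pos: [0.4193, 0.0596, 0.1875]
eef_rot: [179.9, 0.0, -45.2]
contact_force: [1.2, -0.3, 0.1]
gripper_width: 0.0705
gripper_force: 0.0
```

{"fn": "carry_out", "kwargs": {"targets": [[0,0,0.012,0,0,0.152],[0,0,0.012,0,0,0.152],[0,0,0.012,0,0,0.152],[0,0,0.012,0,0,0.152],[0,0,0.012,0,0,0.152]]}}

```text
time_s: 10.0
tcp_pos: [0.4192, 0.0596, 0.1575]
eef_rot: [179.9, -0.1, -90.8]
contact_force: [-0.3, -0.0, -0.1]
gripper_width: 0.07
gripper_force: 0.0
```

```bash
python3 - <<'E'
from h import *
s=r.get_state();print(s["tcp_pos"],s["eef_rot"],s["gripper_width"])
rows([(.421,.0595,.061,-90.5,4)])
E
```

```text
[0.41919385 0.0595671  0.15745558] [ 1.79865900e+02 -7.34696402e-02 -9.08250292e+01] 0.07004680114918661
[[-0.0, -0.001, 0.048, 0.001, -0.0, -0.001], [-0.0, -0.001, 0.048, 0.001, -0.0, -0.001], [-0.0, -0.001, 0.048, 0.001, -0.0, -0.001], [0.0, -0.001, 0.048, 0.001, -0.0, -0.001]]
```

{"fn": "carry_out", "kwargs": {"targets": [[0,-0.002,0.06,0,0,0],[0,-0.002,0.06,0,0,0],[0,0,0.05,0,0,0],[0,0,0.023,0,0,0],[0,0,0,0,0,0]]}}

```text
time_s: 10.62
tcp_pos: [0.4214, 0.0595, 0.0617]
eef_rot: [179.9, -0.1, -90.5]
contact_force: [0.7, 0.5, 0.2]
gripper_width: 0.0701
gripper_force: 0.0
```

{"fn": "carry_out", "kwargs": {"targets": [[0,0,0,0,0,0],[0,0,0,0,0,0],[0,0,0,0,0,0],[0,0,0,0,0,0],[0,0,0,0,0,0]], "hand": 0, "squeeze": 35}}

```text
time_s: 11.25
tcp_pos: [0.422, 0.0599, 0.0628]
eef_rot: [180.0, -0.0, -90.5]
contact_force: [-1.8, 0.3, 4.7]
gripper_width: 0.03
gripper_force: 34.7
```

{"fn": "carry_out", "kwargs": {"targets": [[0,0,-0.03,0,0,0],[0,0,-0.07,0,0,0],[0,0,-0.1,0,0,0],[0,0,-0.1,0,0,0],[0,0,-0.05,0,0,0]]}}

```text
time_s: 11.88
tcp_pos: [0.4227, 0.0603, 0.2402]
eef_rot: [-179.8, 0.1, -90.5]
contact_force: [0.3, -0.3, -2.2]
gripper_width: 0.03
gripper_force: 34.7
```

```bash
python3 - <<'E'
from h import *
s=r.get_state();print(s["tcp_pos"],s["eef_rot"],s["gripper_width"],s["contact_force"],s["moment"])
rows([(.452,.2195,.235,-91.2,5)])
E
```

```text
[0.42270519 0.06033803 0.24023442] [-1.79820355e+02  1.08040973e-01 -9.05017237e+01] 0.02998982408761186 [ 0.32304273 -0.27671074 -2.17126552] [0.07320512 0.02800432 0.03145115]
[[-0.064, -0.011, 0.002, -0.001, 0.0, 0.002], [-0.064, -0.011, 0.002, -0.001, 0.0, 0.002], [-0.064, -0.011, 0.002, -0.001, 0.0, 0.002], [-0.064, -0.011, 0.002, -0.001, 0.0, 0.002], [-0.064, -0.011, 0.002, -0.001, 0.0, 0.002]]
```

{"fn": "carry_out", "kwargs": {"targets": [[-0.064,-0.011,0,0,0,0.002],[-0.064,-0.011,0,0,0,0.002],[-0.064,-0.011,0,0,0,0.002],[-0.064,-0.011,0,0,0,0.002],[-0.064,-0.011,0,0,0,0.002]]}}

```text
time_s: 12.5
tcp_pos: [0.4515, 0.2206, 0.2372]
eef_rot: [180.0, -0.0, -91.1]
contact_force: [1.1, 0.0, -1.4]
gripper_width: 0.0302
gripper_force: 34.7
```

```bash
python3 - <<'E'
from h import *
s=r.get_state();print(s["tcp_pos"],s["eef_rot"],s["gripper_width"],s["contact_force"])
im=r.capture("scene");np.save("s4.npy",im)
a=cv2.resize(im[110:320,110:300,::-1],None,fx=2.6,fy=2.6,interpolation=cv2.INTER_CUBIC)
# overlay expected hanger edges (lower mouth, x legs) and rail bar/cheeks
def rp(P,yaw,o): return P@R.from_euler("z",yaw,degrees=True).as_matrix().T+o
bar=rp(np.array([[x,y,z] for z in(.055,.115) for x in(-.0085,.0085) for y in(-.054,.054)]),-1.2,[.452,.2195,0])
p=s["tcp_pos"];hg=rp(np.array([[x,y,z] for x,z in((-.015,.09),(.015,.09),(-.083,.04),(-.083,0)) for y in(-.032,.032)]),s["eef_rot"][2]+90,[p[0],p[1],p[2]-.062])
for P,col in((bar,(255,0,0)),(hg,(0,0,255))):
    for u,v in proj("scene",P): cv2.circle(a,(int((u-110+.5)*2.6),int((v-110+.5)*2.6)),3,col,1)
cv2.imwrite("pics/s4.png",a)
E
```

```text
[0.45146221 0.2205525  0.23716746] [ 1.79964764e+02 -1.68414852e-02 -9.11135323e+01] 0.030202223095344243 [ 1.09065792  0.03657941 -1.39971439]
```

View pics/s4.png

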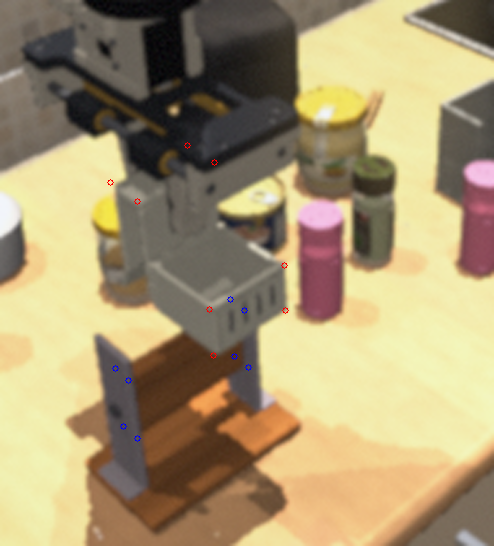

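The overlay agrees with the picture: the pocket rim corner is at (213,318) against (209,309) predicted, and the bar lies under the mouth. Lowering.

{"fn": "carry_out", "kwargs": {"targets": [[0,0.001,0.06,0,0,0],[0,0,0.04,0,0,0],[0,0,0.016,0,0,0],[0,0,0.014,0,0,0],[0,0,0.014,0,0,0]]}}

```text
time_s: 13.18
tcp_pos: [0.4515, 0.2199, 0.1658]
eef_rot: [-180.0, 0.0, -91.1]
contact_force: [-0.5, 0.9, -2.5]
gripper_width: 0.0297
gripper_force: 34.7
```

{"fn": "carry_out", "kwargs": {"targets": [[0,0,0.014,0,0,0],[0,0,0.014,0,0,0],[0,0,0.014,0,0,0],[0,0,0.014,0,0,0],[0,0,0,0,0,0]]}}

```text
time_s: 13.8
tcp_pos: [0.4509, 0.2194, 0.1369]
eef_rot: [180.0, -0.1, -91.1]
contact_force: [-0.3, 0.2, -1.3]
gripper_width: 0.0295
gripper_force: 34.7
```

{"fn": "carry_out", "kwargs": {"targets": [[0,0,0.014,0,0,0],[0,0,0.014,0,0,0],[0,0,0.014,0,0,0],[0,0,0.014,0,0,0],[0,0,0.014,0,0,0]]}}

```text
time_s: 14.42
tcp_pos: [0.4512, 0.2196, 0.102]
eef_rot: [180.0, -0.0, -91.1]
contact_force: [-0.7, -0.4, -1.6]
gripper_width: 0.0298
gripper_force: 34.7
```

{"fn": "carry_out", "kwargs": {"targets": [[0,0,0.003,0,0,0],[0,0,0.003,0,0,0],[0,0,0.002,0,0,0],[0,0,0,0,0,0]]}}

```text
time_s: 14.92
tcp_pos: [0.4512, 0.2197, 0.0987]
eef_rot: [-180.0, 0.0, -91.1]
contact_force: [-0.9, 0.6, -1.3]
gripper_width: 0.03
gripper_force: 34.7
```

{"fn": "carry_out", "kwargs": {"targets": [[0,0,0.002,0,0,0],[0,0,0.002,0,0,0],[0,0,0,0,0,0]]}}

```text
time_s: 15.3
tcp_pos: [0.4515, 0.2199, 0.0979]
eef_rot: [-179.9, 0.0, -91.1]
contact_force: [-5.9, -1.3, 12.0]
gripper_width: 0.03
gripper_force: 34.8
```

{"fn": "carry_out", "kwargs": {"targets": [[0,0,0,0,0,0],[0,0,0,0,0,0],[0,0,0,0,0,0],[0,0,0,0,0,0],[0,0,0,0,0,0]], "hand": 0.85}}

```text
time_s: 15.92
tcp_pos: [0.4512, 0.2196, 0.0965]
eef_rot: [180.0, -0.0, -91.1]
contact_force: [0.6, 0.4, 0.3]
gripper_width: 0.0721
gripper_force: 0.0
```

{"fn": "carry_out", "kwargs": {"targets": [[0,0,-0.02,0,0,0],[0,0,-0.06,0,0,0],[0,0,-0.1,0,0,0],[0,0,-0.1,0,0,0],[0,0,0,0,0,0]]}}

```text
time_s: 16.55
tcp_pos: [0.453, 0.2211, 0.2416]
eef_rot: [-179.6, 0.3, -91.1]
contact_force: [-0.4, 0.7, -1.3]
gripper_width: 0.0744
gripper_force: 0.0
```

```bash
python3 - <<'E'
from h import *
s=r.get_state();print(s["time_s"],s["tcp_pos"],s["eef_rot"],s["gripper_width"],s["contact_force"],s["joints"])
c=cam("wrist");im=r.capture("wrist");b=r.capture("scene")
np.savez("c5.npz",K=c[0],e=c[1],M=c[2])
a=cv2.resize(im[:,:,::-1],(480,360));b=cv2.resize(b[140:320,120:280,::-1],(320,360),interpolation=cv2.INTER_CUBIC)
cv2.imwrite("pics/w5raw.png",im[:,:,::-1]);cv2.imwrite("pics/w5.png",np.hstack([a,b]))
# candidates for jar pickup
rows([(.49,.10,.255,-90,5),(.5155,-.058,.24,-90,4)])
E
```

```text
16.55 [0.45304062 0.22105136 0.24158206] [-179.62627405    0.32809478  -91.0782918 ] 0.07435878395786683 [-0.42895215  0.72394867 -1.31139566] [ 48.4293047    3.70116281 -20.19230216   0.07814326 -65.61436564
 -49.54062435]
[[0.048, -0.017, -0.007, -0.0, 0.0, -0.004], [0.048, -0.016, -0.007, -0.0, 0.0, -0.004], [0.048, -0.016, -0.007, -0.0, 0.0, -0.004], [0.048, -0.016, -0.007, -0.0, 0.0, -0.004], [0.048, -0.016, -0.007, -0.0, 0.0, -0.004]]
[[0.079, -0.013, 0.008, 0.0, -0.0, -0.0], [0.079, -0.013, 0.008, 0.0, -0.0, -0.0], [0.079, -0.013, 0.008, 0.0, -0.0, -0.0], [0.079, -0.013, 0.008, 0.0, -0.0, -0.0]]
```

View pics/w5.png

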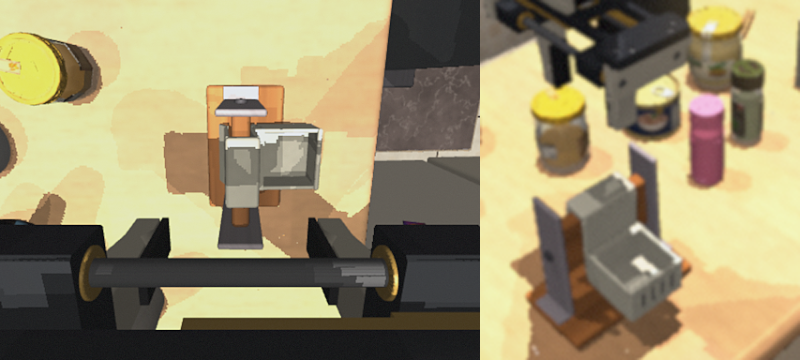

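The hanger hangs astride the bar with its pocket at (288,155) towards the robot, leaning slightly. I check the pocket position and plan the move to the jar.

```bash
python3 - <<'E'
from h import *
d=np.load("c5.npz");c=(d["K"],d["e"],d["M"])
W=lambda u,v,z: ray("",(u-.0)/.9375,(v-.0)/.9375,z,c).round(4)
for q,z in [((323,124),.068),((319,190),.068),((228,137),.125),((226,207),.125),((260,137),.122),((259,208),.122)]: print(q,W(*q,z))
o=np.array([.452,.2195,0])+[.0047,0,.0359]
M=R.from_euler("zy",[-1.2,-np.degrees(.09)],degrees=True).as_matrix()
for x,z in((-.083,.04),(-.015,.09),(.015,.09)):
  for y in(-.032,.032):
    P=o+M@[x,y,z];print("model",P.round(4),(proj("",P,c)[0]*.9375).round(0))
print("pocket",o+M@[-.052,0,.004])
rows([(.516,-.058,.19,-1,10)])
E
```

```text
(323, 124) [0.368  0.1844 0.068 ]
(319, 190) [0.3682 0.2542 0.068 ]
(228, 137) [0.4609 0.1858 0.125 ]
(226, 207) [0.4646 0.2486 0.125 ]
(260, 137) [0.4341 0.1868 0.122 ]
(259, 208) [0.435  0.2513 0.122 ]
model [0.3698 0.1892 0.0682] [321. 129.]
model [0.3711 0.2532 0.0683] [316. 189.]
model [0.433  0.1878 0.1241] [261. 139.]
model [0.4343 0.2518 0.1242] [260. 209.]
model [0.4629 0.1872 0.1268] [226. 139.]
model [0.4642 0.2512 0.1269] [226. 211.]
pocket [0.4045623  0.22058901 0.03521115]
[[0.055, -0.014, 0.009, -0.0, 0.0, -0.15], [0.057, -0.005, 0.009, -0.0, 0.0, -0.15], [0.057, 0.004, 0.009, -0.0, 0.0, -0.15], [0.056, 0.013, 0.009, -0.0, 0.0, -0.15], [0.053, 0.021, 0.009, -0.0, 0.0, -0.15]]
[[0.049, 0.029, 0.009, -0.0, 0.0, -0.15], [0.044, 0.037, 0.009, -0.0, 0.0, -0.15], [0.038, 0.043, 0.009, -0.0, 0.0, -0.15], [0.03, 0.048, 0.009, -0.0, 0.0, -0.15], [0.022, 0.052, 0.009, -0.0, 0.0, -0.15]]
```

{"fn": "carry_out", "kwargs": {"targets": [[0.055,-0.014,0.009,0,0,-0.15],[0.057,-0.005,0.009,0,0,-0.15],[0.057,0.004,0.009,0,0,-0.15],[0.056,0.013,0.009,0,0,-0.15],[0.053,0.021,0.009,0,0,-0.15]], "hand": 0.72}}

```text
time_s: 17.27
tcp_pos: [0.4827, 0.0792, 0.2127]
eef_rot: [179.9, 0.0, -45.8]
contact_force: [0.6, 0.9, 0.2]
gripper_width: 0.063
gripper_force: 0.0
```

{"fn": "carry_out", "kwargs": {"targets": [[0.049,0.029,0.009,0,0,-0.15],[0.044,0.037,0.009,0,0,-0.15],[0.038,0.043,0.009,0,0,-0.15],[0.03,0.048,0.009,0,0,-0.15],[0.022,0.052,0.009,0,0,-0.15]]}}

```text
time_s: 17.9
tcp_pos: [0.5147, -0.0593, 0.1901]
eef_rot: [180.0, 0.1, -0.8]
contact_force: [0.8, 0.6, 0.3]
gripper_width: 0.0634
gripper_force: 0.0
```

```bash
python3 - <<'E'
from h import *
s=r.get_state();print(s["tcp_pos"],s["eef_rot"],s["gripper_width"],s["joints"])
c=cam("wrist");im=r.capture("wrist")
np.savez("c6.npz",K=c[0],e=c[1],M=c[2])
a=im[:,:,::-1].copy()
t=np.linspace(0,2*np.pi,60)
for x in(.516,):
    P=np.c_[x+.0205*np.cos(t),-.058+.0205*np.sin(t),np.full(60,.105)]
    for u,v in proj("",P,c): 
        if 0<=u<512 and 0<=v<384: a[int(v),int(u)]=(0,0,255)
cv2.imwrite("pics/w6.png",cv2.resize(a,None,fx=1.5,fy=1.5,interpolation=cv2.INTER_NEAREST));
rows([(.516,-.058,.068,-1,4)])
print(proj("",[.516,-.058,.105],c))
E
```

```text
[ 0.51468211 -0.05932159  0.19006335] [ 1.79972685e+02  1.48310109e-01 -8.17948940e-01] 0.06340315237686489 [ 1.51423529e+01  7.87617535e+00 -2.25203825e+01 -1.68071678e-02
 -5.97535471e+01  7.40482187e+01]
[[0.001, -0.002, 0.061, 0.0, 0.001, 0.003], [0.001, -0.002, 0.061, 0.0, 0.001, 0.003], [0.001, -0.002, 0.061, 0.0, 0.001, 0.003], [0.001, -0.002, 0.061, 0.0, 0.001, 0.003]]
[[250.81166933 198.11863986]]
```

View pics/w6.png

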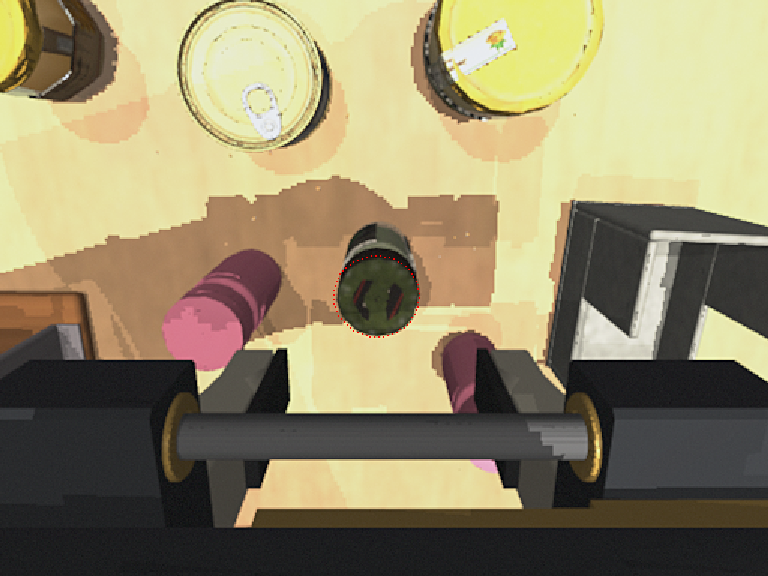

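The predicted circle falls on the dark cap at (377,295), so the jar's position is confirmed. That was the last picture I may view.

{"fn": "carry_out", "kwargs": {"targets": [[0.003,-0.003,0.06,0,0,0],[0,0,0.08,0,0,0],[0,0,0.07,0,0,0],[0,0,0.034,0,0,0],[0,0,0,0,0,0]]}}

```text
time_s: 18.58
tcp_pos: [0.5151, -0.0572, 0.0674]
eef_rot: [179.9, 0.3, -1.1]
contact_force: [0.5, -0.4, 0.4]
gripper_width: 0.0631
gripper_force: 0.0
```

{"fn": "carry_out", "kwargs": {"targets": [[0,0,0,0,0,0],[0,0,0,0,0,0],[0,0,0,0,0,0],[0,0,0,0,0,0],[0,0,0,0,0,0]], "hand": 0, "squeeze": 25}}

```text
time_s: 19.2
tcp_pos: [0.5175, -0.0567, 0.0702]
eef_rot: [-180.0, -0.1, -1.1]
contact_force: [-1.1, 0.1, 6.1]
gripper_width: 0.0404
gripper_force: 25.0
```

{"fn": "carry_out", "kwargs": {"targets": [[0,0,-0.02,0,0,0],[0,0,-0.06,0,0,0],[0,0,-0.1,0,0,0],[0,0,-0.1,0,0,0],[0,0,-0.04,0,0,0]]}}

```text
time_s: 19.82
tcp_pos: [0.5178, -0.0567, 0.2332]
eef_rot: [-180.0, -0.3, -1.1]
contact_force: [0.0, -0.3, -1.6]
gripper_width: 0.0405
gripper_force: 25.0
```

```bash
python3 - <<'E'
from h import *
s=r.get_state();print(s["tcp_pos"],s["eef_rot"],s["gripper_width"],s["contact_force"])
rows([(.404,.220,.215,-1,8)])
E
```

```text
[ 0.51781392 -0.05672227  0.23319837] [-179.95217629   -0.2502491    -1.09834864] 0.04051277477406339 [ 0.0153943  -0.28562505 -1.64269352]
[[-0.03, -0.069, 0.004, -0.0, -0.001, -0.0], [-0.03, -0.069, 0.004, -0.0, -0.001, -0.0], [-0.03, -0.069, 0.004, -0.0, -0.001, -0.0], [-0.03, -0.069, 0.005, -0.0, -0.001, -0.0], [-0.03, -0.069, 0.005, -0.0, -0.001, -0.0]]
[[-0.03, -0.069, 0.005, -0.0, -0.001, -0.0], [-0.03, -0.069, 0.005, -0.0, -0.001, -0.0], [-0.03, -0.069, 0.005, -0.0, -0.001, -0.0]]
```

{"fn": "carry_out", "kwargs": {"targets": [[-0.03,-0.069,0,0,0,0],[-0.03,-0.069,0,0,0,0],[-0.03,-0.069,0,0,0,0],[-0.03,-0.069,0,0,0,0],[-0.03,-0.069,0,0,0,0]]}}

```text
time_s: 20.45
tcp_pos: [0.4443, 0.118, 0.2298]
eef_rot: [-180.0, 0.0, -1.1]
contact_force: [0.4, 0.7, -0.7]
gripper_width: 0.0403
gripper_force: 25.0
```

{"fn": "carry_out", "kwargs": {"targets": [[-0.03,-0.069,0,0,0,0],[-0.03,-0.069,0,0,0,0],[-0.03,-0.069,0,0,0,0],[0,0,0,0,0,0]]}}

```text
time_s: 20.95
tcp_pos: [0.4014, 0.223, 0.2298]
eef_rot: [-180.0, 0.0, -1.0]
contact_force: [-0.1, -0.1, -1.5]
gripper_width: 0.0402
gripper_force: 25.0
```

```bash
python3 - <<'E'
from h import *
s=r.get_state();print(s["tcp_pos"],s["eef_rot"],s["gripper_width"],s["contact_force"])
rows([(.404,.220,.155,-1,3)])
E
```

```text
[0.40140556 0.2230261  0.22977847] [-1.79986801e+02  1.51718327e-02 -9.52401141e-01] 0.04024953283565432 [-0.11865637 -0.06398151 -1.52183987]
[[0.002, 0.002, 0.05, -0.0, 0.0, 0.0], [0.002, 0.002, 0.05, -0.0, 0.0, 0.0], [0.002, 0.002, 0.05, -0.0, 0.0, 0.0]]
```

{"fn": "carry_out", "kwargs": {"targets": [[0.003,0.003,0.05,0,0,0],[0.002,0.003,0.05,0,0,0],[0,0,0.04,0,0,0],[0,0,0,0,0,0]]}}

```text
time_s: 21.45
tcp_pos: [0.404, 0.2169, 0.1585]
eef_rot: [179.8, 0.1, -1.2]
contact_force: [0.3, -0.4, -0.7]
gripper_width: 0.0405
gripper_force: 25.0
```

{"fn": "carry_out", "kwargs": {"targets": [[0,0,0.01,0,0,0],[0,0,0.012,0,0,0],[0,0,0.012,0,0,0],[0,0,0.012,0,0,0],[0,0,0,0,0,0]]}}

```text
time_s: 22.08
tcp_pos: [0.4045, 0.2182, 0.1361]
eef_rot: [180.0, 0.0, -1.1]
contact_force: [0.5, -0.8, -2.0]
gripper_width: 0.0402
gripper_force: 25.0
```

{"fn": "carry_out", "kwargs": {"targets": [[0,-0.002,0.01,0,0,0],[0,-0.001,0.012,0,0,0],[0,0,0.012,0,0,0],[0,0,0.012,0,0,0],[0,0,0,0,0,0]]}}

```text
time_s: 22.7
tcp_pos: [0.4045, 0.2196, 0.113]
eef_rot: [179.9, 0.0, -1.1]
contact_force: [0.3, -0.3, -1.3]
gripper_width: 0.0402
gripper_force: 25.0
```

{"fn": "carry_out", "kwargs": {"targets": [[0,0,0.003,0,0,0],[0,0,0.003,0,0,0],[0,0,0.002,0,0,0],[0,0,0,0,0,0]]}}

```text
time_s: 23.2
tcp_pos: [0.4048, 0.2199, 0.1096]
eef_rot: [-180.0, 0.0, -1.1]
contact_force: [-0.7, -0.6, -1.2]
gripper_width: 0.0403
gripper_force: 25.0
```

{"fn": "carry_out", "kwargs": {"targets": [[0,0,0.003,0,0,0],[0,0,0.003,0,0,0],[0,0,0,0,0,0]]}}

```text
time_s: 23.58
tcp_pos: [0.4052, 0.2201, 0.1069]
eef_rot: [-180.0, -0.0, -1.1]
contact_force: [0.8, -1.4, 3.0]
gripper_width: 0.0408
gripper_force: 25.0
```

{"fn": "carry_out", "kwargs": {"targets": [[0,0,0.002,0,0,0],[0,0,0.002,0,0,0],[0,0,0,0,0,0]]}}

```text
time_s: 23.95
tcp_pos: [0.4056, 0.2203, 0.1065]
eef_rot: [-180.0, -0.1, -1.1]
contact_force: [-6.5, -3.6, 22.0]
gripper_width: 0.0402
gripper_force: 25.0
```

{"fn": "carry_out", "kwargs": {"targets": [[0,0,-0.002,0,0,0],[0,0,0,0,0,0]]}}

```text
time_s: 24.2
tcp_pos: [0.4053, 0.2202, 0.1067]
eef_rot: [-180.0, -0.1, -1.1]
contact_force: [-1.9, -2.2, 12.0]
gripper_width: 0.0403
gripper_force: 25.0
```

{"fn": "carry_out", "kwargs": {"targets": [[0,0,0,0,0,0],[0,0,0,0,0,0],[0,0,0,0,0,0],[0,0,0,0,0,0]], "hand": 0.75}}

```text
time_s: 24.7
tcp_pos: [0.4048, 0.2199, 0.1054]
eef_rot: [180.0, 0.0, -1.1]
contact_force: [-0.1, 0.1, 0.4]
gripper_width: 0.0652
gripper_force: 0.0
```

{"fn": "carry_out", "kwargs": {"targets": [[0,0,-0.02,0,0,0],[0,0,-0.06,0,0,0],[0,0,-0.1,0,0,0],[0,0,-0.1,0,0,0],[0,0,0,0,0,0]]}}

```text
time_s: 25.32
tcp_pos: [0.4065, 0.2215, 0.2503]
eef_rot: [-179.6, -0.3, -1.1]
contact_force: [-0.4, -0.2, -0.3]
gripper_width: 0.0657
gripper_force: 0.0
```

```bash
python3 - <<'E'
from h import *
s=r.get_state();print(s["time_s"],s["tcp_pos"],s["contact_force"])
from scipy.ndimage import label,center_of_mass
for n in("wrist","scene"):
    c=cam(n);im=r.capture(n).astype(int);cv2.imwrite(f"pics/{n}9.png",im[:,:,::-1])
    o=np.array([.452,.2195,0])+[.0047,0,.0359];M=R.from_euler("zy",[-1.2,-np.degrees(.09)],degrees=True).as_matrix()
    top=o+M@[-.052,0,.109];print(n,"jar top expected",top.round(4),proj(n,top,c).round(1))
    # dark cap: predicted area
    u,v=proj(n,top,c)[0];w=45
    y0=max(0,int(v)-w);x0=max(0,int(u)-w);p=im[y0:int(v)+w,x0:int(u)+w]
    g=(p[...,1]-p[...,2]>8)&(p.sum(2)<260)&(p[...,0]-p[...,1]<25)
    l,k=label(g)
    for i in range(1,k+1):
        m=l==i
        if m.sum()>25:
            a,b=np.where(m);print(m.sum(),"cent",b.mean()+x0,a.mean()+y0,"box",b.min()+x0,b.max()+x0,a.min()+y0,a.max()+y0,ray(n,b.mean()+x0,a.mean()+y0,top[2]).round(4))
E
```

```text
25.325 [0.40649072 0.22146456 0.25033145] [-0.42887405 -0.211782   -0.28871117]
wrist jar top expected [0.3951 0.2206 0.1398] [[255.1 204.3]]
26 cent 241.5 162.42307692307693 box 239 245 159 167 [0.4287 0.2293 0.1398]
170 cent 266.1764705882353 164.23529411764707 box 256 275 159 174 [0.4269 0.2104 0.1398]
1438 cent 257.5521557719054 202.5055632823366 box 233 282 181 225 [0.396  0.2175 0.1398]
scene jar top expected [0.3951 0.2206 0.1398] [[197.6 244.7]]
36 cent 203.94444444444446 206.86111111111111 box 193 216 204 209 [0.4704 0.1383 0.1398]
29 cent 170.72413793103448 214.48275862068965 box 168 173 211 219 [0.4991 0.2008 0.1398]
280 cent 198.37857142857143 244.59285714285716 box 188 208 232 253 [0.3943 0.2195 0.1398]
28 cent 199.92857142857144 259.64285714285717 box 192 207 258 261 [0.3633 0.2429 0.1398]
186 cent 201.31720430107526 272.18817204301075 box 195 209 262 284 [0.3391 0.261  0.1398]
34 cent 189.44117647058823 275.70588235294116 box 187 192 271 280 [0.3473 0.2804 0.1398][ WARN:0@1.633] global loadsave.cpp:1063 imwrite_ Unsupported depth image for selected encoder is fallbacked to CV_8U.
```

Both cameras see the cap within about 3 mm of where a jar seated in the pocket would put it, and the hand is clear. Handing in.

```bash
python3 -c "
from plant import r
print(r.close_job())"
```

```text
the job is handed in; nothing more can be done
None
```

The hanger hangs seated on the bar with its pocket towards the robot, and the slim spice jar stands in the pocket, its cap within about 3 mm of the expected spot in both cameras. I handed the job in at 25 s; no verdict came back.

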